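# Pack the two shutter wedges head to tail in the organiser tray

## Robot

A 7-joint arm with a two-finger parallel gripper is mounted at the origin on the work surface. World frame = base frame: x ahead of the robot, y to its left, z up, the work surface at z = 0. Lengths are in m, angles in rad, forces in N, time in s.
With the tool pointing down it reaches from about 0.35 to 0.775 m from the base axis. Payload 3.1 kg.
Tool frame: the origin (TCP) lies at the very end of the fingers, on their centre line; the grasp point (between the pads) lies 19 mm behind it; z points along the fingers, y is the line along which they close (so a half turn about z gives the same grasp; the last joint's range is limited). The gripper opens to 85 mm and grips with 20 to 120 N. Pads are 22 mm wide; open, the fingers measure 114 mm over their backs; the gripper's body (76 mm by 85 mm) begins 54 mm behind the grasp point. The pads swing forward as they close: fully open they stand 13 mm farther back than shut.
Start: joints at [1.161, 0.311, 0.014, 1.512, -0.004, 1.319, -0.027], TCP at [0.198, -0.513, 0.231] pointing down, gripper open.
Joint ranges: [-2.7, 2.7], [-0.3, 1.91], [-1.27, 1.3], [0.12, 2.57], [-1.44, 4.58], [0.2, 2.03], [-3.05, 3.05]. Speed limits (rad/s): [2.79, 2.79, 3.14, 3.14, 3.14, 3.14, 3.14].

## Interface

Orientations are given as a 3x3 rotation matrix whose columns are the frame's x, y, z axes.
In Python, from cell import env gives the robot as it stands.
- The arm moves only by the tool move_arm, never from a script. Its argument "plan" is one flat list of numbers, 4 for each row, row after row: the shift along the tool's x, y, z in units of 0.75 m (1.0 is 0.75 m), then the turn about the tool's z in units of 60 degrees (1.0 is 60 degrees). In form: [x, y, z, turn, x, y, z, turn, ...]. A call has 1 to 12 rows; each row is the pose to reach, as a shift and turn from the pose commanded when the call began, along the tool's axes at that moment; what a row does not reach only later rows make up. A row lasts 1/10 s, in which the tool goes at most 50 mm and 8.59 degrees, less where a joint would pass 70% of its speed; a pose out of reach is approached as far as the arm can. A call with a number of a shift or a turn outside -1 to 1 is refused whole. A call with a gripper value outside its range is refused whole. "grip" is the opening, from 0 (shut) to 1 (fully open), set as the call begins (left out, the last holds). The fingers move at their own pace and stop on an object; "squeeze" is the grip in N (left out, the last holds). Time passes only in rows, so rows that repeat a pose let the fingers close. It gives the time, the measured TCP pose, the force, the opening and the grip force at its end, in the units of the state.
- env.get_state(): the state, without advancing time (a new reading comes with each control period).
- env.camera(name): name is "scene" or "top" or "wrist"; returns a dict with "img" (400x640x3 uint8, red, green, blue), "vertical_fov" (degrees; the focal length in pixels is half the picture's height over the tangent of half this angle, whatever the lens; pixels are square), "cx", "cy" (the principal point, pixels), "R" (3x3) and "t" (3): a world point X has camera coordinates R X + t; the wrist camera has in their place "T_tool_cam" (4x4, takes a point from camera to tool coordinates, whose origin is the TCP and whose axes are the flange's). Camera axes: x right, y down, z forward; pixel columns grow to the right and rows downward; lengths in m; the calibration is good to about 2 mm. A picture is of the moment at which its call begins: read the wrist's pose just before it. There is no depth.
- env.finish_job(): hands the job in; it is judged then, once.
The state is a dict: "t": time; "q": joint angles; "joint_velocities": joint speeds; "tau": joint torques, N m; "position": TCP position; "ee_rot": TCP orientation; "ft_force": force on the tool from outside, world axes, zero at the start; "moment": the same for the moment, N m; "gripper_width": finger opening in m; "grasp_force": force on a finger pad.
Only numpy, scipy, OpenCV 4.12 (cv2) and the standard library are available. Lean on these libraries where they do the work, as an engineer would, in place of code of your own. Each camera call takes 0.05 s, during which the arm holds its last target. There are 200 camera calls.

## Task

Put the two short wooden wedges away in the low pink tray that has been taken out of the drawer organiser: lay both flat on its floor, side by side and head to tail (the thick end of one beside the thin end of the other, slanting sides facing each other), so that together they fill the tray.

Things in the scene. Friction and masses are not known exactly. Their poses are not given: they have to be found in the camera images.
- wedge_a: Short stubby wedge of light wood on its side, 45 mm high, 66 mm long (x); from above a trapezium 42 mm thick at the +x end, 12 mm at the -x end. Origin: underside, mid length, mid thickness. Straight side at y = -13.5 mm; slanting side from y = -1.5 (thin end) to +28.5 mm (thick end). End faces flat, upright, square to x: can be gripped lengthwise, near y = -6 mm. Lies at any heading, about 55 g.
- wedge_b: Second short wedge, same shape, size, origin and axes as wedge_a (66 mm long, 42 mm thick at +x, 12 mm at -x, 45 mm high, straight side at y = -13.5 mm), lying at its own place and heading. A longer slimmer wedge (115 mm) and a plain rectangular block (66 by 30 mm) of the same wood lie nearby and are not needed.
- tray: Low open pink tray, fixed, 98 (x) by 86 (y) mm, 14 mm high; inside 90 (x) by 78 (y) mm, floor 4 mm up; small pull tab at -x. Origin: centre of underside. The wedges lie along its x, centres 17.5 mm either side of the middle, straight sides to the walls, 8 mm spare at each wall and between; the same way round they do not fit. They stand 35 mm above the rim: fingers on their ends can stay above it.
Things that resemble listed ones, but are neither listed nor needed, are in the scene too. Several things look just like the tray: the one meant starts farthest to the robot's left.

How it is judged:
By the outcome, as a careful person would: the job done as asked, in the order asked, and still so for the second after the job is handed in, with the robot touching nothing.
It also fails if it takes over 54 s, if anything falls off the work surface, if the arm or the gripper's body presses on something with over 40 N, if the wrist force passes 120 N, or if a joint passes its speed limit or range.

## Working session

There is one attempt and no reset: what is moved stays moved. The work goes in short steps, Python scripts to look and compute and a tool call to move; the robot and the scene stay as the last step left them, time stands still between calls to the robot, and variables do not carry over. Pictures are saved under pics/ and viewed, at most 10 in all, crops included, and the job is handed in when it is done.

Besides the shell and the picture viewer there is one more tool, called after "Request:" as name(argument=value, ...) on one line, values as JSON. move_arm: Moves the arm, as the interface text tells. Shifts and turns lie within -1 to 1; 1 stands for 0.75 m of shift or 60 degrees of turn. Its arguments: {"type":"object","properties":{"plan":{"type":"array","items":{"type":"number","minimum":-1,"maximum":1}},"grip":{"type":"number"},"squeeze":{"type":"number"}},"required":["plan"]}

```bash
ls; mkdir -p pics; python3 - <<'E'
from cell import env
import cv2,pickle
s=env.get_state();print(s['t'],s['position'],s['ee_rot'])
d={}
for n in("top","scene"):
    c=env.camera(n);cv2.imwrite(f"pics/{n}0.png",c["img"][:,:,::-1]);d[n]=c
    print(n,c["vertical_fov"],c["cx"],c["cy"],c["R"],c["t"],[k for k in c])
pickle.dump(d,open("c0.pkl","wb"))
E
```

```text
pics
0.0 [ 0.19751998 -0.51254626  0.23022553] [[ 9.33080461e-01  3.59666509e-01 -9.25046973e-04]
 [ 3.59667687e-01 -9.33078005e-01  2.14300590e-03]
 [-9.23735318e-05 -2.33230644e-03 -9.99997276e-01]]
top 44.14998321710399 331.22051023295603 200.96693527443173 [[ 2.78316953e-03 -9.99838633e-01 -1.77471394e-02]
 [-9.82866064e-01  5.35763591e-04 -1.84320410e-01]
 [ 1.84300175e-01  1.79560560e-02 -9.82705971e-01]] [-0.00988511  0.54580474  0.8093473 ] ['img', 'vertical_fov', 'cx', 'cy', 'R', 't']
scene 54.33008798093448 312.2724211419199 192.61146082888135 [[ 0.24404533  0.96966054 -0.01415347]
 [ 0.67173881 -0.17955438 -0.71869827]
 [-0.69943467  0.16588752 -0.69517802]] [-0.133133   -0.31870491  1.1747819 ] ['img', 'vertical_fov', 'cx', 'cy', 'R', 't']
```

View pics/top0.png

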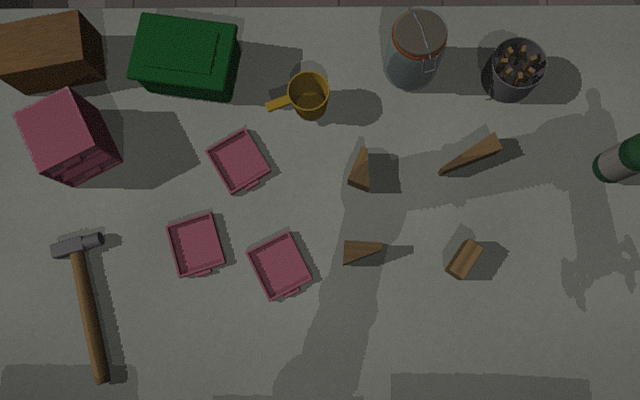

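View pics/scene0.png

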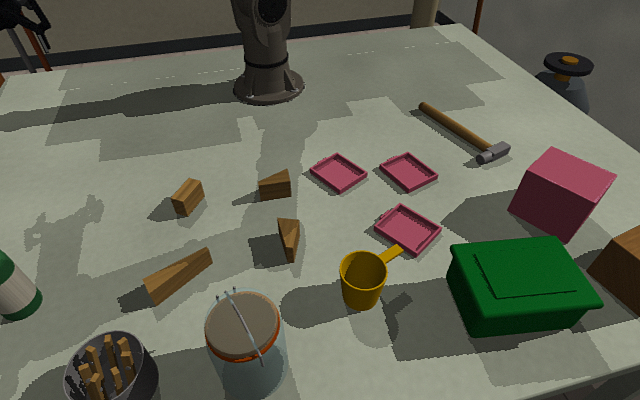

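The top view shows three pink trays at about (239,161), (196,245) and (280,265). The short wedges are at (360,170) and (363,252), the long wedge at (470,155) and the plain block at (465,258). The candidate for "farthest left" is the tray at (196,245). I'll check it in a close crop and measure.

```bash
cat > h.py <<'E'
import numpy as np,cv2
def K(c):
    f=c["img"].shape[0]/2/np.tan(np.radians(c["vertical_fov"])/2)
    return np.array([[f,0,c["cx"]],[0,f,c["cy"]],[0,0,1]])
def RT(c,s=None):
    if "R" in c: return np.array(c["R"]),np.array(c["t"])
    T=np.eye(4);T[:3,:3]=s["ee_rot"];T[:3,3]=s["position"]
    M=np.linalg.inv(T@np.array(c["T_tool_cam"]));return M[:3,:3],M[:3,3]
def unproj(c,uv,z,s=None):
    R,t=RT(c,s);o=-R.T@t
    d=np.c_[np.atleast_2d(uv),np.ones(len(np.atleast_2d(uv)))]@np.linalg.inv(K(c)).T@R
    return o+d*((z-o[2])/d[:,2])[:,None]
def proj(c,X,s=None):
    R,t=RT(c,s);p=(np.atleast_2d(X)@R.T+t)@K(c).T;return p[:,:2]/p[:,2:]
E
python3 - <<'E'
import pickle,cv2
from h import *
d=pickle.load(open("c0.pkl","rb"));c=d["top"]
im=c["img"][:,:,::-1]
cv2.imwrite("pics/crop1.png",cv2.resize(im[120:320,150:420],None,fx=2.9,fy=2.9,interpolation=cv2.INTER_CUBIC))
for p in [(239,161),(196,245),(280,265)]: print(p,unproj(c,p,.01)[0].round(3))
for p in [(360,170),(363,252)]: print(p,unproj(c,p,.045)[0].round(3))
E
```

```text
(239, 161) [0.629 0.163 0.01 ]
(196, 245) [0.473 0.236 0.01 ]
(280, 265) [0.437 0.083 0.01 ]
(360, 170) [ 0.603 -0.06   0.045]
(363, 252) [ 0.458 -0.064  0.045]
```

View pics/crop1.png

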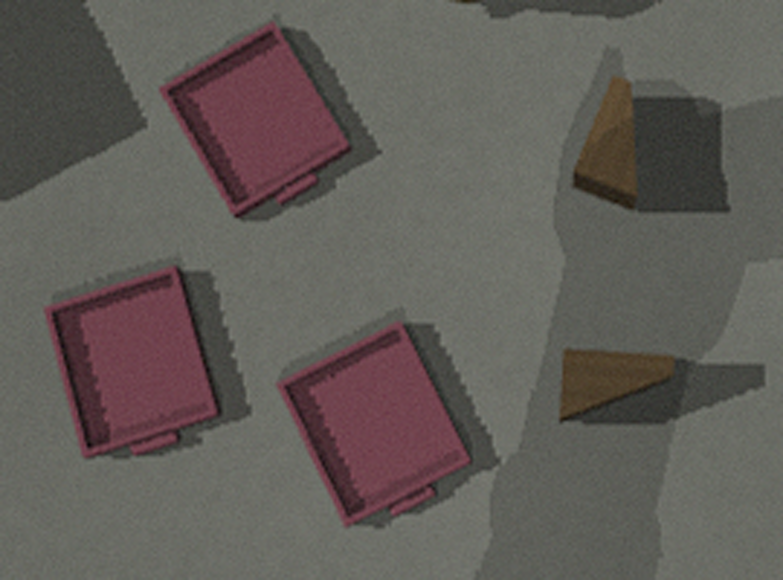

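The crop confirms it. At (196,245) is an ordinary low tray with its tab at the bottom (−x), and it is the leftmost of the three. W1 at (363,252) has its thick end to the left and its straight side on top. W2 at (360,170) has its thick end at the bottom and its straight side on the left.

```bash
cat >> h.py <<'E'
W=np.array([[33,28.5],[33,-13.5],[-33,-13.5],[-33,-1.5]])/1e3   # thick-slant, thick-straight, thin-straight, thin-slant
TR=np.array([[49,43],[49,-43],[-49,-43],[-49,43]])/1e3
def fit(M,P):
    P=P[:,:2];m=M.mean(0);p=P.mean(0);A=(M-m);B=(P-p)
    th=np.arctan2((A[:,0]*B[:,1]-A[:,1]*B[:,0]).sum(),(A*B).sum())
    R=np.array([[np.cos(th),-np.sin(th)],[np.sin(th),np.cos(th)]]);o=p-R@m
    return o,np.degrees(th),np.linalg.norm(M@R.T+o-P,axis=1).round(4)
def at(o,th,p):
    th=np.radians(th);return o+np.array([[np.cos(th),-np.sin(th)],[np.sin(th),np.cos(th)]])@np.array(p)
def go(s,xy,z,hy):
    "units: tool shift/turn to reach TCP xy,z with tool y at heading hy (deg)"
    R=np.array(s["ee_rot"]);d=R.T@(np.r_[xy,z]-s["position"])
    h=np.degrees(np.arctan2(R[1,1],R[0,1]));t=-((hy-h+180)%360-180)
    return (d/.75).round(4),round(t/60,4)
E
python3 - <<'E'
import pickle
from h import *
from cell import env
c=pickle.load(open("c0.pkl","rb"))["top"];s=env.get_state()
f=lambda L:np.array(L)/2.9+[150,120]
o1=fit(W,unproj(c,f([(561,420),(564,350),(673,357),(673,377)]),.045));print("W1",o1)
o2=fit(W,unproj(c,f([(635,198),(575,175),(612,75),(630,80)]),.045));print("W2",o2)
t=fit(TR,unproj(c,f([(47,308),(179,267),(219,413),(85,457)]),.014));print("T",t)
print(np.array(env.camera("wrist")["T_tool_cam"]).round(3))
print(go(s,at(o1[0],o1[1],(0,-.006)),.2,o1[1]))
E
```

```text
W1 (array([ 0.4616136 , -0.06416961]), np.float64(86.62492240175028), array([0.001 , 0.0003, 0.0009, 0.0004]))
W2 (array([ 0.61121057, -0.06262002]), np.float64(158.6369310242622), array([0.0016, 0.0019, 0.0005, 0.0015]))
T (array([0.4735071 , 0.23505017]), np.float64(17.832911162353152), array([0.0008, 0.0011, 0.0014, 0.0006]))
[[-0.001 -0.956 -0.294  0.075]
 [ 1.    -0.001  0.001 -0.   ]
 [-0.001 -0.294  0.956 -0.143]
 [ 0.     0.     0.     1.   ]]
(array([ 0.5509, -0.4279,  0.0413]), np.float64(-2.5925))
```

Request:
move_arm(plan=[0.551,-0.428,0.041,-1,0.551,-0.428,0.041,-1,0.551,-0.428,0.041,-1,0.551,-0.428,0.041,-1,0.551,-0.428,0.041,-1,0.551,-0.428,0.041,-1,0.551,-0.428,0.041,-1,0.551,-0.428,0.041,-1,0.551,-0.428,0.041,-1,0.551,-0.428,0.041,-1,0.551,-0.428,0.041,-1,0.551,-0.428,0.041,-1], grip=1, squeeze=40)

```text
t: 1.35
position: [0.4692, -0.0598, 0.2003]
ee_rot: [[0.146, 0.989, 0.001], [0.989, -0.146, 0.003], [0.003, 0.0, -1.0]]
ft_force: [-0.7, -0.7, -0.4]
gripper_width: 0.0848
grasp_force: 0.0
```

Request:
move_arm(plan=[0,0,0,-1,0,0,0,-1,0,0,0,-1,0,0,0,-1,0,0,0,-1,0,0,0,-1,0,0,0,-1,0,0,0,-1])

```text
t: 2.15
position: [0.4672, -0.0666, 0.2002]
ee_rot: [[-0.776, 0.63, -0.001], [0.63, 0.776, -0.001], [0.0, -0.001, -1.0]]
ft_force: [-1.4, -0.0, 0.0]
gripper_width: 0.0857
grasp_force: 0.0
```

Request:
move_arm(plan=[0,0,0,-0.593,0,0,0,-0.593,0,0,0,-0.593,0,0,0,-0.593,0,0,0,-0.593,0,0,0,-0.593])

```text
t: 2.75
position: [0.4676, -0.0658, 0.2004]
ee_rot: [[-0.998, 0.064, -0.001], [0.064, 0.998, -0.0], [0.0, -0.0, -1.0]]
ft_force: [0.3, 1.0, 0.1]
gripper_width: 0.085
grasp_force: 0.0
```

```bash
cat > look.py <<'E'
import sys,pickle,cv2
from h import *
from cell import env
s=env.get_state();c=env.camera("wrist");n=sys.argv[1]
pickle.dump((s,c),open(n+".pkl","wb"));cv2.imwrite(f"pics/{n}.png",c["img"][:,:,::-1])
print(s["t"],s["position"],np.degrees(np.arctan2(s["ee_rot"][1][1],s["ee_rot"][0][1])),s["q"])
E
python3 look.py w1
```

```text
2.75 [ 0.46763845 -0.06575101  0.20040106] 86.35829290330396 [ 0.72934552  0.2458671  -0.74564692  1.743082    0.17697495  1.22180737
  1.44496816]
```

View pics/w1.png

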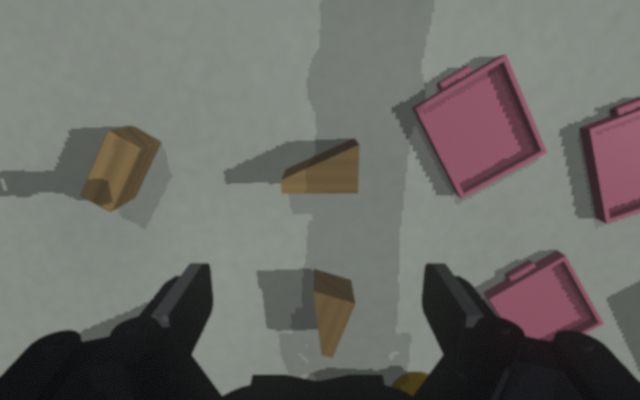

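The wrist view shows W1 at about (320,170), with its straight side along row 193 and its thick end at column 358. W2 is at (333,312). I'll overlay the predicted outlines to check the poses.

```bash
python3 - <<'E'
import pickle
from h import *
s,c=pickle.load(open("w1.pkl","rb"))
im=c["img"][:,:,::-1];k=6
cr=cv2.resize(im[130:210,270:375],None,fx=k,fy=k,interpolation=cv2.INTER_CUBIC)
for z,col in((.045,(0,255,0)),(0,(255,0,0))):
    X=[np.r_[at(np.array([.4616,-.0642]),86.6,p),z] for p in W]
    q=proj(c,X,s);print(z,q.round(1))
    cv2.polylines(cr,[((q-[270,130])*k+k/2).astype(int)],True,col,1)
cv2.imwrite("pics/w1c.png",cr)
E
```

```text
0.045 [[358.4 139.9]
 [357.  189.1]
 [280.  189.4]
 [279.5 175.8]]
0 [[353.2 133.5]
 [352.1 176.9]
 [284.6 177.2]
 [284.2 165.1]]
```

View pics/w1c.png

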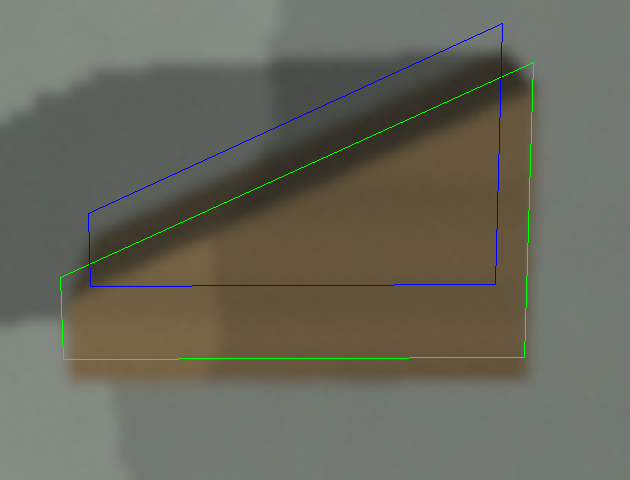

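```bash
python3 - <<'E'
import pickle
from h import *
s,c=pickle.load(open("w1.pkl","rb"))
q=np.array([(532,92),(528,379),(70,381),(73,297)])
o,th,e=fit(W,unproj(c,(q-2.5)/6+[270,130],.045,s));print(o,th,e)
g=at(o,th,(0,-.006))
for z in(.06,.010): print(z,go(s,g,z,th))
E
```

```text
[ 0.46501977 -0.06356043] 86.41645748876856 [0.0011 0.0003 0.0001 0.001 ]
0.06 (array([-0.0044,  0.0028,  0.1872]), np.float64(-0.001))
0.01 (array([-0.0045,  0.0028,  0.2539]), np.float64(-0.001))
```

Request:
move_arm(plan=[-0.003,0.003,0.06,0,-0.003,0.003,0.12,0,-0.003,0.003,0.17,0,-0.003,0.003,0.2,0,-0.003,0.003,0.23,0,-0.003,0.003,0.254,0,-0.003,0.003,0.254,0,-0.003,0.003,0.254,0])

```text
t: 3.6
position: [0.4704, -0.063, 0.0102]
ee_rot: [[-0.998, 0.06, -0.0], [0.06, 0.998, -0.0], [0.0, -0.0, -1.0]]
ft_force: [0.5, 0.3, 0.5]
gripper_width: 0.0856
grasp_force: 0.0
```

Request:
move_arm(plan=[0,0,0,0,0,0,0,0,0,0,0,0,0,0,0,0,0,0,0,0,0,0,0,0,0,0,0,0,0,0,0,0], grip=0.5, squeeze=40)

```text
t: 4.4
position: [0.4719, -0.0631, 0.0115]
ee_rot: [[-0.998, 0.059, 0.003], [0.059, 0.998, -0.001], [-0.003, -0.001, -1.0]]
ft_force: [0.3, 0.1, 5.9]
gripper_width: 0.0655
grasp_force: 45.2
```

Request:
move_arm(plan=[0,0,-0.04,0,0,0,-0.1,0,0,0,-0.15,0,0,0,-0.19,0,0,0,-0.19,0])

```text
t: 4.9
position: [0.4737, -0.063, 0.157]
ee_rot: [[-0.998, 0.059, 0.009], [0.059, 0.998, -0.002], [-0.01, -0.002, -1.0]]
ft_force: [-0.5, 0.4, -0.3]
gripper_width: 0.0654
grasp_force: 44.8
```

```bash
python3 look.py h1; python3 - <<'E'
import pickle
from h import *
s,c=pickle.load(open("h1.pkl","rb"))
print(go(s,at(np.array([.4735,.2351]),17.8,(0,-.0235)),.18,17.8))
E
```

```text
4.9 [ 0.4736999  -0.06296867  0.1569662 ] 86.63352010496509 [ 0.70967693  0.29706012 -0.7455935   1.80460798  0.22552461  1.11638834
  1.39995491]
(array([ 0.012 ,  0.3675, -0.0315]), np.float64(1.1472))
```

View pics/h1.png

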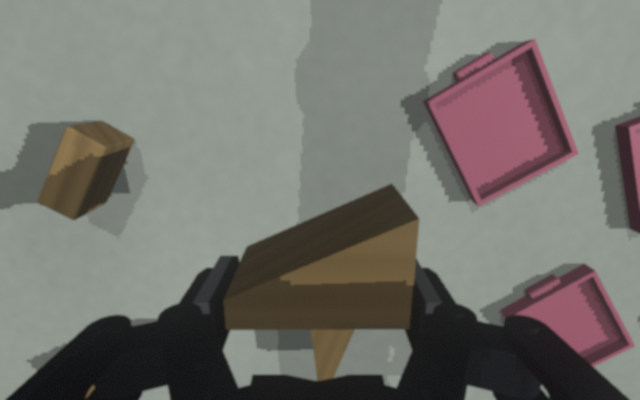

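W1 is held, with the top-face straight edge from (226,328) to (413,328). I'll move to just short of the tray and look at it.

```bash
python3 - <<'E'
import pickle
from h import *
s,c=pickle.load(open("h1.pkl","rb"))
q=np.array([(418,218),(413,328),(226,328),(226,298)])
for dz in(.03,.035,.04):
    o,th,e=fit(W,unproj(c,q,s["position"][2]+dz,s));R=s["ee_rot"]
    print(dz,(np.array(R).T@(np.r_[o,0]-s["position"]))[:2],th-86.63,e)
print(go(s,at(np.array([.4735,.2351]),17.8,(0,-.1035)),.2,17.8))
E
```

```text
0.03 [0.00648562 0.00118536] 0.32557351932027245 [0.0005 0.0016 0.0013 0.0004]
0.035 [0.00966143 0.00117017] 0.32557351932025824 [0.0017 0.0001 0.0004 0.0014]
0.04 [0.01283725 0.00115498] 0.32557351932028666 [0.0037 0.0017 0.0021 0.0028]
(array([-0.0268,  0.2679, -0.0576]), np.float64(1.1472))
```

Request:
move_arm(plan=[-0.027,0.268,-0.058,0.9,-0.027,0.268,-0.058,0.9,-0.027,0.268,-0.058,0.9,-0.027,0.268,-0.058,0.9,-0.027,0.268,-0.058,0.9,-0.027,0.268,-0.058,0.9,-0.027,0.268,-0.058,0.9])

```text
t: 5.65
position: [0.5009, 0.1378, 0.1942]
ee_rot: [[-0.538, 0.843, -0.003], [0.843, 0.538, -0.001], [0.001, -0.003, -1.0]]
ft_force: [0.1, -0.6, 0.7]
gripper_width: 0.0654
grasp_force: 44.8
```

Request:
move_arm(plan=[0,0,0,0.247,0,0,0,0.247,0,0,0,0.247,0,0,0,0.247])

```text
t: 6.05
position: [0.5014, 0.1362, 0.1947]
ee_rot: [[-0.309, 0.951, -0.003], [0.951, 0.309, -0.001], [0.0, -0.003, -1.0]]
ft_force: [0.2, 0.3, -0.2]
gripper_width: 0.065
grasp_force: 44.8
```

```bash
python3 look.py t1
```

```text
6.05 [0.50141649 0.13616163 0.19469115] 17.97260554651358 [ 0.16016256  0.3301138  -0.58859264  1.63413093  0.1912889   1.23831335
 -0.15302025]
```

View pics/t1.png

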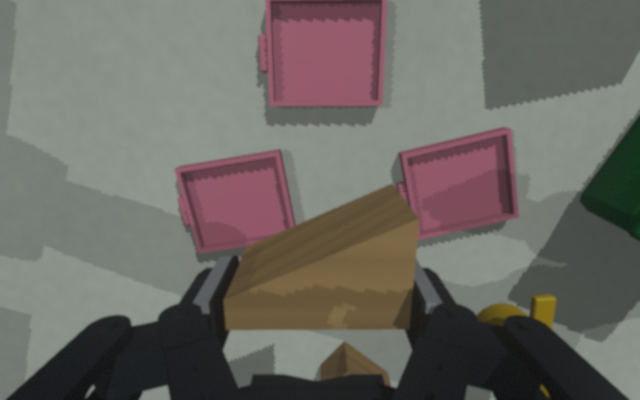

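The target tray is at the top of the view: near corners about (270,106) and (383,106), far edge at row ~0, tab on the left.

```bash
python3 - <<'E'
import pickle
from h import *
s,c=pickle.load(open("t1.pkl","rb"))
X=[np.r_[at(np.array([.4735,.2351]),17.8,p),.014] for p in TR]
print(proj(c,X,s).round(1))
P=unproj(c,np.array([(270,106),(383,106)]),.014,s);print(P,np.linalg.norm(P[0]-P[1]))
d=P[1]-P[0];th=np.degrees(np.arctan2(d[1],d[0]));o=at(P.mean(0)[:2],th,(0,.043));print(o,th)
for tho in(17.5,):
  for oo in (o,(o+[.4735,.2351])/2):
    print(go(s,at(oo,tho,(0,-.0175-.0075)),.05,tho),go(s,at(oo,tho,(0,-.0175-.0075)),.0145,tho))
E
```

```text
[[383.5  -3.2]
 [377.8 107.6]
 [265.2 107.3]
 [261.   -3.5]]
[[0.44362523 0.18153909 0.014     ]
 [0.53707499 0.21181262 0.014     ]] 0.09823107096219347
[0.47709807 0.23758286] 17.949999382742142
(array([0.1053, 0.0111, 0.1929]), np.float64(0.0079)) (array([0.1053, 0.0113, 0.2402]), np.float64(0.0079))
(array([0.1045, 0.0083, 0.1929]), np.float64(0.0079)) (array([0.1045, 0.0085, 0.2402]), np.float64(0.0079))
```

Request:
move_arm(plan=[0.05,0.009,0,0.005,0.105,0.009,0.03,0.005,0.105,0.009,0.09,0.005,0.105,0.009,0.15,0.005,0.105,0.009,0.19,0.005,0.105,0.009,0.19,0.005,0.105,0.009,0.19,0.005,0.105,0.009,0.19,0.005])

```text
t: 6.9
position: [0.4863, 0.2146, 0.0556]
ee_rot: [[-0.301, 0.953, 0.004], [0.953, 0.301, 0.002], [0.001, 0.004, -1.0]]
ft_force: [0.6, -0.2, 0.1]
gripper_width: 0.0655
grasp_force: 44.8
```

```bash
python3 - <<'E'
from h import *
from cell import env
s=env.get_state();print(s["t"],s["position"],s["ft_force"])
for oo in([.4771,.2376],[.4735,.2351]):print(go(s,at(np.array(oo),17.6,(0,-.025)),.016,17.6))
E
```

```text
6.9 [0.48630615 0.21457136 0.05563811] [ 0.57374687 -0.19923341  0.11271801]
(array([-0.0004, -0.0026,  0.0528]), np.float64(-0.0009))
(array([-0.0021, -0.0082,  0.0528]), np.float64(-0.0009))
```

Request:
move_arm(plan=[-0.001,-0.004,0.02,0,-0.001,-0.004,0.035,0,-0.001,-0.004,0.045,0,-0.001,-0.004,0.051,0,-0.001,-0.004,0.053,0,-0.001,-0.004,0.053,0,-0.001,-0.004,0.053,0])

```text
t: 7.6
position: [0.4822, 0.212, 0.0155]
ee_rot: [[-0.301, 0.954, 0.001], [0.954, 0.301, -0.001], [-0.001, 0.0, -1.0]]
ft_force: [-2.5, -1.4, 9.4]
gripper_width: 0.0652
grasp_force: 45.9
```

Request:
move_arm(plan=[0,0,0,0,0,0,0,0,0,0,0,0,0,0,0,0,0,0,0,0], grip=1)

```text
t: 8.1
position: [0.4819, 0.2119, 0.0136]
ee_rot: [[-0.301, 0.953, -0.0], [0.953, 0.301, -0.0], [0.0, -0.0, -1.0]]
ft_force: [0.4, -0.2, -0.9]
gripper_width: 0.0852
grasp_force: 0.0
```

Request:
move_arm(plan=[0,0,-0.03,0,0,0,-0.09,0,0,0,-0.15,0,0,0,-0.21,0,0,0,-0.25,0,0,0,-0.25,0])

```text
t: 8.7
position: [0.4848, 0.214, 0.2066]
ee_rot: [[-0.301, 0.953, 0.01], [0.954, 0.301, 0.004], [0.001, 0.011, -1.0]]
ft_force: [0.3, 0.8, 0.3]
gripper_width: 0.0856
grasp_force: 0.0
```

```bash
python3 - <<'E'
from h import *
from cell import env
s=env.get_state();print(s["t"],s["position"])
# W2 from w1 wrist is clipped; use top est: TCP 40 mm short along -tool x so the camera looks at it
o=np.array([.6125,-.0626]);h=158.6+180
print(go(s,at(o,158.6,(0,-.006)),.2,h))
E
```

```text
8.7 [0.48483853 0.21401617 0.20656415]
(array([-0.3968,  0.0561,  0.009 ]), np.float64(0.649))
```

Request:
move_arm(plan=[-0.397,0.056,0.009,0.649,-0.397,0.056,0.009,0.649,-0.397,0.056,0.009,0.649,-0.397,0.056,0.009,0.649,-0.397,0.056,0.009,0.649,-0.397,0.056,0.009,0.649,-0.397,0.056,0.009,0.649,-0.397,0.056,0.009,0.649,-0.397,0.056,0.009,0.649])

```text
t: 9.6
position: [0.6109, -0.0573, 0.1936]
ee_rot: [[0.363, 0.932, -0.002], [0.932, -0.363, 0.002], [0.001, -0.003, -1.0]]
ft_force: [-0.1, 0.8, 0.4]
gripper_width: 0.0856
grasp_force: 0.0
```

```bash
python3 look.py w2; python3 - <<'E'
import pickle
from h import *
s,c=pickle.load(open("w2.pkl","rb"))
X=[np.r_[at(np.array([.6125,-.0626]),158.6,p),.045] for p in W]
q=proj(c,X,s);print(q.round(1))
u,v=(q.mean(0)-[60,45]).astype(int);print(u,v)
cr=cv2.resize(c["img"][v:v+90,u:u+120,::-1],None,fx=6,fy=6,interpolation=cv2.INTER_CUBIC)
cv2.polylines(cr,[((q-[u,v])*6+3).astype(int)],True,(0,255,0),1)
cv2.imwrite("pics/w2c.png",cr)
E
```

```text
9.6 [ 0.61094506 -0.05731139  0.19357088] -21.276196581807927 [ 0.31049428  0.49283149 -0.37121036  1.37173099  0.17655557  1.31173706
 -0.43722276]
[[282.6 220.7]
 [281.3 173. ]
 [361.1 173.1]
 [360.5 187.1]]
261 143
```

View pics/w2c.png

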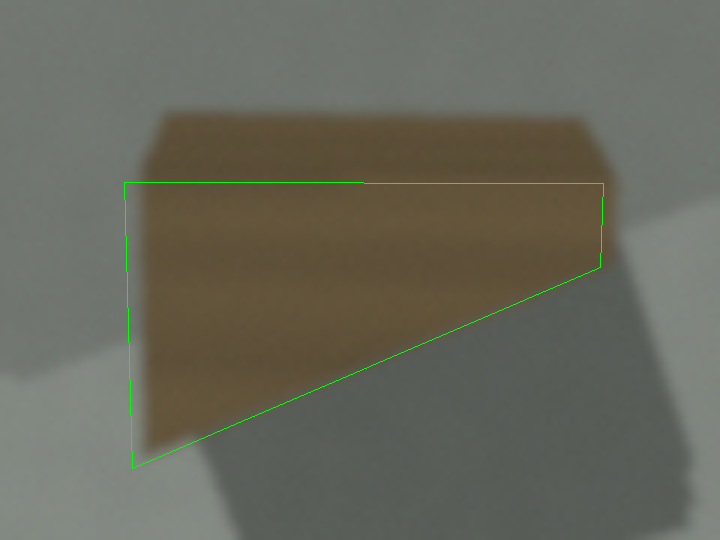

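The crop shows W2's top face with its corners at about (147,451), (143,177), (619,178) and (614,262). The band above it is the upright straight side.

```bash
python3 - <<'E'
import pickle
from h import *
s,c=pickle.load(open("w2.pkl","rb"))
q=np.array([(147,451),(143,177),(619,178),(614,262)])
o,th,e=fit(W,unproj(c,(q-2.5)/6+[261,143],.045,s));print(o,th,e)
g=at(o,th,(0,-.006));print(g,go(s,g,.010,th+180))
E
```

```text
[ 0.61503299 -0.06227242] 157.892440136187 [0.0011 0.0009 0.0002 0.0003]
[ 0.61729107 -0.05671355] (array([0.0036, 0.0082, 0.2447]), np.float64(0.0139))
```

Request:
move_arm(plan=[0.003,0.007,0.05,0.012,0.003,0.007,0.11,0.012,0.003,0.007,0.16,0.012,0.003,0.007,0.2,0.012,0.003,0.007,0.225,0.012,0.003,0.007,0.245,0.012,0.003,0.007,0.245,0.012,0.003,0.007,0.245,0.012])

```text
t: 10.45
position: [0.618, -0.0582, 0.0116]
ee_rot: [[0.375, 0.927, 0.001], [0.927, -0.375, 0.0], [0.001, 0.001, -1.0]]
ft_force: [0.4, 0.3, 0.2]
gripper_width: 0.0856
grasp_force: 0.0
```

Request:
move_arm(plan=[0,0,0,0,0,0,0,0,0,0,0,0,0,0,0,0,0,0,0,0,0,0,0,0,0,0,0,0,0,0,0,0], grip=0.5, squeeze=40)

```text
t: 11.25
position: [0.619, -0.059, 0.0127]
ee_rot: [[0.377, 0.926, 0.004], [0.926, -0.377, -0.0], [0.001, 0.003, -1.0]]
ft_force: [-0.4, -0.3, 7.0]
gripper_width: 0.065
grasp_force: 45.5
```

Request:
move_arm(plan=[0,0,-0.04,0,0,0,-0.1,0,0,0,-0.16,0,0,0,-0.22,0,0,0,-0.25,0,0,0,-0.25,0,0,0,-0.25,0])

```text
t: 11.95
position: [0.617, -0.0593, 0.1979]
ee_rot: [[0.377, 0.926, -0.0], [0.926, -0.377, -0.0], [-0.0, -0.0, -1.0]]
ft_force: [-0.7, 0.4, -1.4]
gripper_width: 0.0652
grasp_force: 44.8
```

```bash
python3 - <<'E'
from h import *
from cell import env
s=env.get_state();print(s["t"],s["position"])
print(go(s,at(np.array([.4753,.2363]),17.7,(0,-.09)),.2,17.7))
E
```

```text
11.95 [ 0.61704687 -0.05928829  0.19793228]
(array([ 0.2017, -0.2467, -0.0028]), np.float64(-0.6638))
```

Request:
move_arm(plan=[0.202,-0.247,-0.003,-0.664,0.202,-0.247,-0.003,-0.664,0.202,-0.247,-0.003,-0.664,0.202,-0.247,-0.003,-0.664,0.202,-0.247,-0.003,-0.664,0.202,-0.247,-0.003,-0.664,0.202,-0.247,-0.003,-0.664,0.202,-0.247,-0.003,-0.664,0.202,-0.247,-0.003,-0.664])

```text
t: 12.85
position: [0.5033, 0.1488, 0.1994]
ee_rot: [[-0.301, 0.954, -0.002], [0.954, 0.301, -0.001], [-0.001, -0.002, -1.0]]
ft_force: [0.7, -0.2, -0.4]
gripper_width: 0.065
grasp_force: 44.8
```

```bash
python3 look.py t2
```

```text
12.85 [0.50327819 0.14876853 0.19942726] 17.49861013927148 [ 0.14162454  0.33896277 -0.59936236  1.61319547  0.19910525  1.25318911
 -0.18867076]
```

View pics/t2.png

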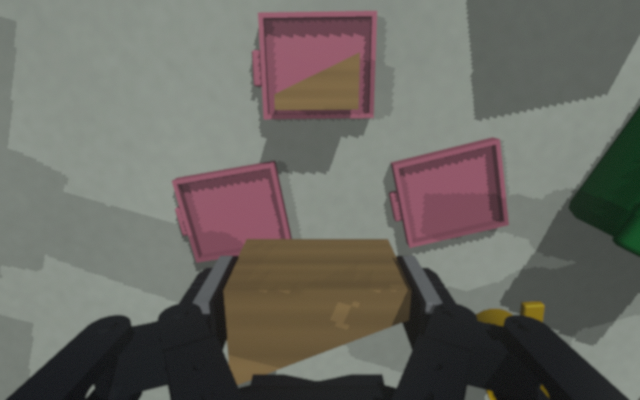

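W1 sits in the tray with its top-face corners at about (359,55), (359,110), (275,110) and (275,93). The tray rim corners are (259,13), (376,12), (376,118) and (264,119). The held W2's straight edge runs along row ~290, columns 225–411.

```bash
python3 - <<'E'
import pickle
from h import *
s,c=pickle.load(open("t2.pkl","rb"));R=np.array(s["ee_rot"]);p=s["position"]
t=fit(TR,unproj(c,np.array([(259,13),(376,12),(376,118),(264,119)]),.014,s)[[0,1,2,3]][:,:2][[1,2,3,0]]);print("T",t)
a=fit(W,unproj(c,np.array([(359,55),(359,110),(275,110),(275,93)]),.049,s));print("A",a)
th=np.radians(t[1]);Rt=np.array([[np.cos(th),-np.sin(th)],[np.sin(th),np.cos(th)]])
print("A in tray",Rt.T@(a[0]-t[0]),a[1]-t[1])
P=unproj(c,np.array([(225,290),(411,290)]),p[2]+.033,s);T=(P-p)@R;print("W2 straight side in tool",T)
print(go(s,at(t[0],t[1],(0,.0235)),.06,t[1]))
E
```

```text
T (array([0.47696152, 0.23740688]), np.float64(18.391205034076865), array([0.0016, 0.0013, 0.0009, 0.0005]))
A (array([0.48134329, 0.21786493]), np.float64(16.994880830281552), array([0.0016, 0.0007, 0.0002, 0.0009]))
A in tray [-0.00200758 -0.0199263 ] -1.396324203795313
W2 straight side in tool [[ 0.00886215 -0.031399   -0.03294201]
 [ 0.00890063  0.03275967 -0.03307134]]
(array([0.1547, 0.002 , 0.1858]), np.float64(-0.0149))
```

Request:
move_arm(plan=[0.06,0.001,0,-0.006,0.12,0.001,0.02,-0.006,0.153,0.001,0.06,-0.006,0.153,0.001,0.11,-0.006,0.153,0.001,0.15,-0.006,0.153,0.001,0.16,-0.006,0.153,0.001,0.16,-0.006,0.153,0.001,0.16,-0.006,0.153,0.001,0.16,-0.006])

```text
t: 13.8
position: [0.4703, 0.2612, 0.0825]
ee_rot: [[-0.309, 0.951, 0.004], [0.951, 0.309, 0.002], [0.001, 0.004, -1.0]]
ft_force: [0.4, -0.1, -0.4]
gripper_width: 0.065
grasp_force: 44.9
```

```bash
python3 - <<'E'
from h import *
from cell import env
s=env.get_state();print(s["t"],s["position"],s["ft_force"])
print(go(s,at(np.array([.4768,.2373]),18,(-.0007,.0225)),.0165,18))
E
```

```text
13.8 [0.47029895 0.26117865 0.08250535] [ 0.41421418 -0.06294735 -0.40581514]
(array([-0.003 , -0.0029,  0.088 ]), np.float64(0.0004))
```

Request:
move_arm(plan=[-0.003,-0.003,0.01,0,-0.003,-0.003,0.03,0,-0.003,-0.003,0.05,0,-0.003,-0.003,0.065,0,-0.003,-0.003,0.077,0,-0.003,-0.003,0.085,0,-0.003,-0.003,0.088,0,-0.003,-0.003,0.088,0,-0.003,-0.003,0.088,0])

```text
t: 14.7
position: [0.4669, 0.2574, 0.0165]
ee_rot: [[-0.31, 0.951, -0.0], [0.951, 0.31, -0.002], [-0.002, -0.001, -1.0]]
ft_force: [-3.7, -2.5, 13.0]
gripper_width: 0.0653
grasp_force: 47.0
```

Request:
move_arm(plan=[0,0,0,0,0,0,0,0,0,0,0,0,0,0,0,0,0,0,0,0], grip=1)

```text
t: 15.2
position: [0.4672, 0.2577, 0.0144]
ee_rot: [[-0.31, 0.951, -0.0], [0.951, 0.31, -0.0], [0.0, -0.0, -1.0]]
ft_force: [-0.1, 0.3, 0.0]
gripper_width: 0.0855
grasp_force: 0.0
```

Request:
move_arm(plan=[0,0,-0.03,0,0,0,-0.09,0,0,0,-0.15,0,0,0,-0.21,0,-0.06,0,-0.25,0,-0.12,0,-0.25,0,-0.12,0,-0.25,0,-0.12,0,-0.25,0])

```text
t: 16.0
position: [0.4957, 0.1701, 0.2018]
ee_rot: [[-0.306, 0.952, -0.0], [0.952, 0.306, -0.0], [-0.0, -0.0, -1.0]]
ft_force: [0.1, 0.5, 0.3]
gripper_width: 0.0856
grasp_force: 0.0
```

```bash
python3 look.py f; python3 - <<'E'
import cv2
im=cv2.imread("pics/f.png");cv2.imwrite("pics/fc.png",cv2.resize(im[0:190,210:430],None,fx=3,fy=3,interpolation=cv2.INTER_CUBIC))
E
```

```text
16.0 [0.49568103 0.17012862 0.2018159 ] 17.816648316187706 [ 0.11412826  0.33790289 -0.61919996  1.61236985  0.20398093  1.2571966
 -0.23069045]
```

View pics/fc.png

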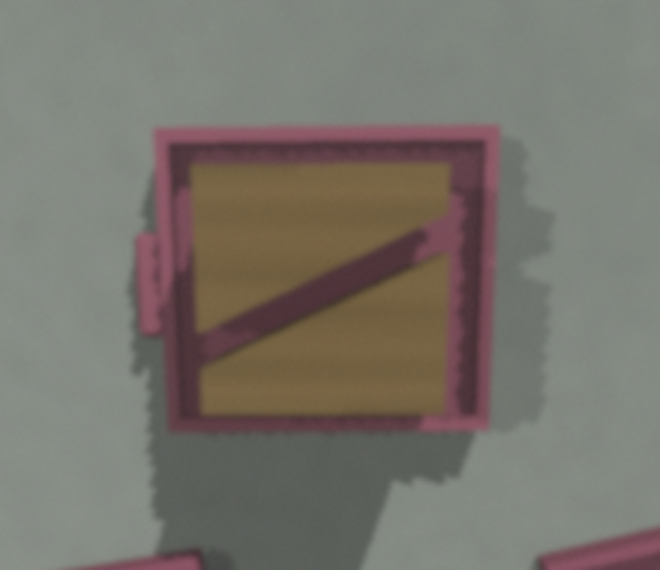

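The crop shows both wedges lying flat inside the tray rim, spanning about (193,165) to (450,413). They are head to tail with the slanting sides facing across an even gap, and the gripper is clear.

```bash
python3 -c "
from cell import env
print(env.finish_job())"
```

```text
the job is handed in; nothing more can be done
None
```

Both short wedges lie flat in the leftmost pink tray, side by side and head to tail with slanting sides facing; the job was handed in at about 16 s, but no verdict came back.

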